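# Re-rack a lock job in reverse order

### The arm

A 6-joint arm with a two-finger parallel gripper is mounted at the origin on a cart in front of the work surface, level with it; the furniture and walls round the work are solid. World frame = base frame: x ahead of the robot, y to its left, z up, the work surface at z = 0. Lengths are in m, angles in rad, forces in N, time in s.
With the tool pointing down it reaches from about 0.225 to 0.875 m from the base axis. Payload 3.4 kg.
Tool frame: the origin (TCP) lies midway between the tips of the shut fingers; the grasp point (between the pads) lies 19 mm behind it (pinch_z is the distance from the TCP to the grasp point, in m); z points along the fingers, y is the line along which they close (so a half turn about z gives the same grasp; the last joint's range is limited). The gripper opens to 85 mm and grips with 20 to 120 N. Pads are 22 mm wide; open, the fingers measure 114 mm over their backs; the gripper's body (76 mm by 85 mm) begins 54 mm behind the grasp point. The pads swing forward as they close: fully open they stand 13 mm farther back than shut.
Start: joints at [-1.329, 0.276, 1.505, -0, 1.361, -0.121], TCP at [0.204, -0.538, 0.199] pointing down, gripper open.
Joint ranges: [-2.89, 2.89], [-0.75, 2.08], [0.22, 2.7], [-1.18, 4.32], [0.11, 2.71], [-2.7, 2.7]. Speed limits (rad/s): [2.57, 2.57, 3.14, 3.14, 3.14, 3.14].

### API

Orientations are given as a unit quaternion [w, x, y, z].
In Python, from rig import get_state, get_image, sign_off, pinch_z gives the robot as it stands.
- The arm moves only by the tool send_rows, never from a script. Its argument "steps" is one flat list of numbers, 5 for each row, row after row: the gripper's target within -1 to 1 (fully open at 1, half-way at 0, shut at -1), then the shift along the tool's x, y, z in cm, then the turn about the tool's z in degrees. In form: [gripper, x, y, z, roll, gripper, x, y, z, roll, ...]. A call has 1 to 12 rows; each row shifts and turns the commanded pose from where the row before left it, along the tool's axes as they then stand; what a row does not reach is not made up. A row lasts 1/10 s, in which the tool goes at most 50 mm and 8.59 degrees, less where a joint would pass 70% of its speed; a pose out of reach is approached as far as the arm can. A call is refused whole if a number of a shift passes 5 or a number of a turn 8.59, either way. A call with a gripper value outside its range is refused whole. The fingers move at their own pace and stop on an object; "newtons" is the grip in N (left out, the last holds). Time passes only in rows, so rows that do not move let the fingers close. It gives the time, the measured TCP pose, the force, the opening and the grip force at its end, in the units of the state.
- get_state(): the state, without advancing time (a new reading comes with each control period).
- get_image(name): name is "scene" or "top" or "wrist"; returns a dict with "color" (480x640x3 uint8, red, green, blue), "mtx" (3x3 intrinsics, pixels), "T" (4x4, takes a point from camera to world coordinates); the wrist camera has in their place "mount" (4x4, takes a point from camera to tool coordinates, whose origin is the TCP and whose axes are the flange's). Camera axes: x right, y down, z forward; pixel columns grow to the right and rows downward; lengths in m; the calibration is good to about 2 mm. A picture is of the moment at which its call begins: read the wrist's pose just before it. There is no depth.
- sign_off(): hands the job in; it is judged then, once.
The state is a dict: "clock": time; "qpos": joint angles; "qd": joint speeds; "effort": joint torques, N m; "position": TCP position; "ee_rot": TCP orientation; "contact_force": force on the tool from outside, world axes, zero at the start; "moment": the same for the moment, N m; "width": finger opening in m; "gripper_force": force on a finger pad.
Only numpy, scipy, OpenCV 4.12 (cv2) and the standard library are available. Lean on these libraries where they do the work, as an engineer would, in place of code of your own. Each camera call takes 0.05 s, during which the arm holds its last target. There are 200 camera calls.

### The job

Move the four things of this lock job (steel cabinet lock, padlock, loupe, screw jar) from the rack with the grey pads to the empty rack with the four black bays, in reverse order: what stands leftmost now goes into the rightmost bay, and so on, because the next locksmith works from the other end. Stand each upright in the middle of its bay, the cabinet lock and the padlock lengthwise along the rack as they stand now, and leave the oil bottle, the tin and the tape roll where they are.

Things in the scene. Friction and masses are not known exactly. Their poses are not given: they have to be found in the camera images.
- lock_case_mid (a point): Cabinet lock: a flat dark steel lock case standing on its long edge, a brass plate and a small brass bolt (9 x 22 mm, 8 mm high) on top; 20 x 66 x 40 mm high in all, the case with its plate is the lowest 32 mm. The point is its centre, 20 mm above its underside; x is across its 20 mm thickness (grasp there), y along its length, z up. About 0.2 kg.
- padlock_mid (a point): Brass padlock standing upright, shackle up, 18 x 45 x 70 mm high. The point is its centre, 35 mm above its underside; the brass body, 18 mm thick along x, is the lowest 36 mm, so grasp across x below this point (about 26 mm above the underside); y is along its 45 mm width. The shackle above is only 7 mm thick. About 0.16 kg.
- loupe_mid (a point): Black watchmaker's loupe, upright, round, 33 mm across, 30 mm high. The point is its centre, 15 mm above its underside; z up. Its yaw means nothing. About 30 g.
- jar_mid (a point): Round jar of small screws with a pale ribbed lid, upright, 46 mm across, 64 mm high. The point is its centre, 32 mm above its underside; z up. Its yaw means nothing. About 0.09 kg.
- lock_case_pad: Grey rectangular pad, 30 x 76 x 5 mm, under the cabinet lock at the start; shows which of the four places on the pad rack is that lock's. Origin: centre of its underside, on top of the rack. Fixed.
- padlock_pad: Grey rectangular pad, 34 x 58 x 5 mm, under the padlock at the start. Origin as above. Fixed.
- loupe_pad: Grey round pad, 48 mm across, 5 mm thick, under the loupe at the start. Origin as above. Fixed.
- jar_pad: Grey round pad, 62 mm across, 5 mm thick, under the screw jar at the start. Origin as above. Fixed.
- pad_rack: Full at the start: pale wooden board 74 x 360 mm, 20 mm high, the four grey pads on top at y = +-0.0425 and +-0.1275 m, x = 0 in the rack's frame, in any order; each thing stands on its own pad, underside 25 mm above the worktop. Origin: centre of its underside, on the worktop; y along its length (about to the robot's left), x across it, z up. Fixed. Either rack may be the one nearer the robot.
- bay_rack: Empty rack: same board, top 20 mm above the worktop, four bays at y = +-0.0425 and +-0.1275 m, x = 0 in the rack's frame, each a black inlay 66 x 74 mm, parted by steel ridges across it, 6 mm wide, 3 mm high; no walls at front and back. Origin: centre of its underside, on the worktop; y along its length (about to the robot's left), x across it, z up. Fixed. 
- oil_bottle: Bystander: white oil bottle with a red spout, 45 mm across, 149 mm high, behind the racks; origin at its underside. Leave alone.
- pin_tin: Bystander: round tin with a blue-green lid, 70 mm across, 24 mm high, to the left of the racks; origin at its underside. Leave alone.
- tape_roll: Bystander: black roll of tape lying flat, 91 mm across, 19 mm high, behind and left of the racks; origin at its underside. Leave alone.
Mind the look-alikes: they are no part of the job. Leave any orange look-alike of the part that bears padlock_mid alone.

How it is judged:
At the end, for the whole second after the job is handed in: Each thing stands in the bay that mirrors its pad's place, centred within 13 mm along and 15 mm across the rack, resting on the board (height within 5 mm), upright within 0.12 rad; both locks along the rack within 0.26 rad; all let go and at rest (((y of lock_case_pad in the frame of pad_rack between -0.1475 and -0.1075 m and y of lock_case_mid in the frame of bay_rack between 0.1145 and 0.1405 m) or (y of lock_case_pad in the frame of pad_rack between -0.0625 and -0.0225 m and y of lock_case_mid in the frame of bay_rack between 0.0295 and 0.0555 m) or (y of lock_case_pad in the frame of pad_rack between 0.0225 and 0.0625 m and y of lock_case_mid in the frame of bay_rack between -0.0555 and -0.0295 m) or (y of lock_case_pad in the frame of pad_rack between 0.1075 and 0.1475 m and y of lock_case_mid in the frame of bay_rack between -0.1405 and -0.1145 m)) and x of lock_case_mid in the frame of bay_rack between -0.015 and 0.015 m and z of lock_case_mid in the frame of bay_rack between 0.035 and 0.045 m and angle between each of lock_case_mid, padlock_mid, loupe_mid, jar_mid's own z axis and vertical below 0.12 rad and angle between the y axis of each of lock_case_mid, padlock_mid and the y axis of bay_rack, either way round below 0.26 rad and linear speed of each of lock_case, padlock, loupe, jar below 0.02 m/s and ((y of padlock_pad in the frame of pad_rack between -0.1475 and -0.1075 m and y of padlock_mid in the frame of bay_rack between 0.1145 and 0.1405 m) or (y of padlock_pad in the frame of pad_rack between -0.0625 and -0.0225 m and y of padlock_mid in the frame of bay_rack between 0.0295 and 0.0555 m) or (y of padlock_pad in the frame of pad_rack between 0.0225 and 0.0625 m and y of padlock_mid in the frame of bay_rack between -0.0555 and -0.0295 m) or (y of padlock_pad in the frame of pad_rack between 0.1075 and 0.1475 m and y of padlock_mid in the frame of bay_rack between -0.1405 and -0.1145 m)) and x of padlock_mid in the frame of bay_rack between -0.015 and 0.015 m and z of padlock_mid in the frame of bay_rack between 0.05 and 0.06 m and ((y of loupe_pad in the frame of pad_rack between -0.1475 and -0.1075 m and y of loupe_mid in the frame of bay_rack between 0.1145 and 0.1405 m) or (y of loupe_pad in the frame of pad_rack between -0.0625 and -0.0225 m and y of loupe_mid in the frame of bay_rack between 0.0295 and 0.0555 m) or (y of loupe_pad in the frame of pad_rack between 0.0225 and 0.0625 m and y of loupe_mid in the frame of bay_rack between -0.0555 and -0.0295 m) or (y of loupe_pad in the frame of pad_rack between 0.1075 and 0.1475 m and y of loupe_mid in the frame of bay_rack between -0.1405 and -0.1145 m)) and x of loupe_mid in the frame of bay_rack between -0.015 and 0.015 m and z of loupe_mid in the frame of bay_rack between 0.03 and 0.04 m and ((y of jar_pad in the frame of pad_rack between -0.1475 and -0.1075 m and y of jar_mid in the frame of bay_rack between 0.1145 and 0.1405 m) or (y of jar_pad in the frame of pad_rack between -0.0625 and -0.0225 m and y of jar_mid in the frame of bay_rack between 0.0295 and 0.0555 m) or (y of jar_pad in the frame of pad_rack between 0.0225 and 0.0625 m and y of jar_mid in the frame of bay_rack between -0.0555 and -0.0295 m) or (y of jar_pad in the frame of pad_rack between 0.1075 and 0.1475 m and y of jar_mid in the frame of bay_rack between -0.1405 and -0.1145 m)) and x of jar_mid in the frame of bay_rack between -0.015 and 0.015 m and z of jar_mid in the frame of bay_rack between 0.047 and 0.057 m); the robot touches nothing.
It fails at once if a bystander (oil bottle, tin or tape roll) is shifted by more than 20 mm (distance of any of oil_bottle, pin_tin, tape_roll from where it was at the start of the episode above 0.02 m).
It also fails if it takes over 96 s, if anything falls off the work surface, if the arm or the gripper's body presses on something with over 40 N, if the wrist force passes 120 N, or if a joint passes its speed limit or range.

## Working session

There is one attempt and no reset: what is moved stays moved. The work goes in short steps, Python scripts to look and compute and a tool call to move; the robot and the scene stay as the last step left them, time stands still between calls to the robot, and variables do not carry over. Pictures are saved under pics/ and viewed, at most 14 in all, crops included, and the job is handed in when it is done.

Besides the shell and the picture viewer there is one more tool, called in YAML: its name, and indented under it one key for each argument. send_rows: Moves the arm, as the interface text tells. Its arguments: {"type":"object","properties":{"steps":{"type":"array"},"newtons":{"type":"number"}},"required":["steps"]}

```bash
mkdir -p pics
python3 - <<'E'
from rig import *
import cv2,numpy as np
print(get_state(),pinch_z)
for n in("top","scene"):
    d=get_image(n);cv2.imwrite(f"pics/{n}0.png",d["color"][:,:,::-1]);print(n,d["mtx"],d["T"])
E
```

```text
{'clock': 0.0, 'qpos': array([-1.32898077e+00,  2.76595186e-01,  1.50616224e+00,  3.22039084e-06,
        1.36069751e+00, -1.20971671e-01]), 'qd': array([ 6.29081464e-04,  5.57098154e-04,  4.45406692e-04, -2.82340652e-03,
       -5.93676123e-05, -4.81044306e-04]), 'effort': array([ 1.22421985e-03, -4.16770399e+01, -2.45805198e+01, -3.23861950e-04,
        1.07572952e-02,  3.07354824e-06]), 'position': array([ 0.2039227 , -0.53697985,  0.19762807]), 'ee_rot': array([-9.29535804e-04,  9.83592874e-01,  1.80400086e-01, -5.46554540e-05]), 'contact_force': array([-0.87442003, -0.14535766, -0.01064467]), 'moment': array([ 0.03407659, -0.01684075,  0.00032136]), 'gripper_force': 0.0, 'width': 0.08521170863953668} 0.0187
top [[520.49535584   0.         319.40365656]
 [  0.         520.49535584 237.00925135]
 [  0.           0.           1.        ]] [[ 2.00170404e-03 -9.87890945e-01  1.55136950e-01  4.19356133e-01]
 [-9.99997723e-01 -1.86267970e-03  1.04149956e-03  3.22461100e-02]
 [-7.39917539e-04 -1.55138681e-01 -9.87892424e-01  1.05517756e+00]
 [ 0.00000000e+00  0.00000000e+00  0.00000000e+00  1.00000000e+00]]
scene [[600.92259422   0.         315.40596938]
 [  0.         600.92259422 249.92272332]
 [  0.           0.           1.        ]] [[-0.87166543 -0.31659137  0.37412469  0.13808487]
 [-0.48996922  0.5451912  -0.68021814  0.85862223]
 [ 0.0113817  -0.77623222 -0.63034435  0.80310783]
 [ 0.          0.          0.          1.        ]]
```

View pics/top0.png

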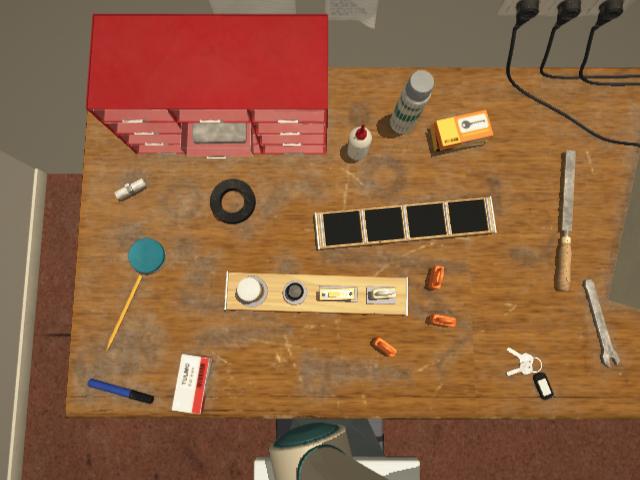

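View pics/scene0.png

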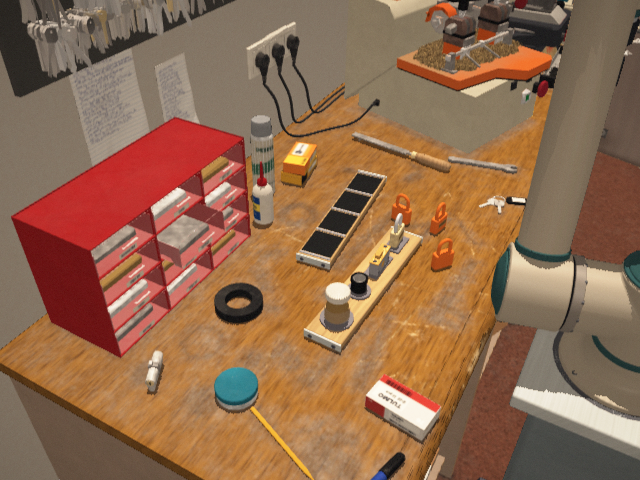

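The top view shows the pad rack from left to right: jar (250,291), loupe (294,292), cabinet lock (338,295), padlock (381,295). The bay rack's bay centres are at about (341,228), (384,225), (426,220) and (469,216). Three orange padlocks stand right of and in front of the pad rack. Next I measure the racks.

```bash
cat > h.py <<'E'
import cv2,numpy as np
from rig import *
def ray(d,uv,z,T=None):
    T=d["T"] if T is None else T
    uv=np.atleast_2d(np.float64(uv)); r=np.c_[uv,np.ones(len(uv))]@np.linalg.inv(d["mtx"]).T@T[:3,:3].T
    return T[:3,3]+r*((z-T[2,3])/r[:,2])[:,None]
def proj(d,P,T=None):
    T=d["T"] if T is None else T
    p=(np.atleast_2d(P)-T[:3,3])@T[:3,:3]@d["mtx"].T
    return p[:,:2]/p[:,2:]
E
python3 - <<'E'
from h import *
d=get_image("top");c=d["color"]
m=(c.max(2)<45).astype(np.uint8); m[:190]=0;m[255:]=0;m[:,:310]=0;m[:,500:]=0
n,l,s,ce=cv2.connectedComponentsWithStats(m)
C=[]
for i in range(1,n):
    if s[i,4]>300: 
        p=ray(d,ce[i],.02)[0];C.append(p);print("bay",ce[i],s[i],p)
C=np.array(sorted(C,key=lambda p:-p[1]));v=C[0]-C[-1];print("centre",C.mean(0),"yaw",np.arctan2(-v[0],v[1]),np.linalg.norm(v))
hsv=cv2.cvtColor(c,cv2.COLOR_RGB2HSV)
big=cv2.resize(c[260:325,215:455],None,fx=3.3,fy=3.3,interpolation=cv2.INTER_CUBIC);cv2.imwrite("pics/crop.png",big[:,:,::-1])
E
```

```text
bay [467.29029218 216.12441093] [ 448  200   39   33 1061] [ 0.62530489 -0.2661265   0.02      ]
bay [425.54605263 220.04135338] [ 407  204   39   33 1064] [ 0.61707464 -0.18134584  0.02      ]
bay [383.78277154 223.9241573 ] [ 365  208   38   33 1068] [ 0.60893298 -0.09671883  0.02      ]
bay [341.8258427 227.8988764] [ 324  212   37   33 1068] [ 0.60062039 -0.01188866  0.02      ]
centre [ 0.61298322 -0.13901996  0.02      ] yaw 0.09678877791002316 0.25543337425407014
```

View pics/crop.png

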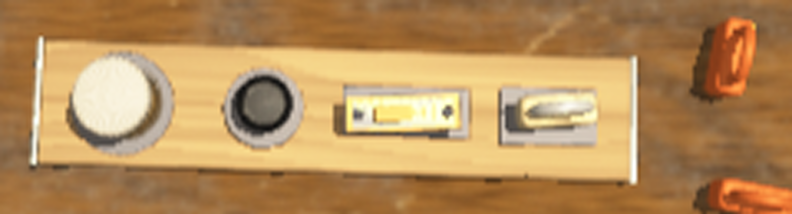

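The crop shows the pad rack's corners at about (43,40), (33,165), (635,58) and (633,182). The jar lid is at (112,97), the loupe's top at (262,103), the lock plate at (403,113) and the padlock shackle at (558,108).

Run:
```python
from h import *
d=get_image("top")
f=lambda p:np.array(p,float)/3.3+[214.65,259.65]
P=ray(d,[f((42,40)),f((32,165)),f((637,58)),f((635,182))],.02);print(P)
c=P.mean(0);v=(P[0]+P[1]-P[2]-P[3]);yaw=np.arctan2(-v[0],v[1]);print("c",c,yaw,np.linalg.norm(v)/2)
R=np.array([[np.cos(yaw),-np.sin(yaw)],[np.sin(yaw),np.cos(yaw)]])
for n,p,z,y in(("jar",(112,97),.089,.1275),("loupe",(262,103),.055,.0425),("case",(403,113),.057,-.0425),("padl",(558,108),.095,-.1275),):
    print(n,ray(d,f(p),z)[0],"pad",c[:2]+R@[0,y])
```

```text
[[ 0.51145844  0.21656604  0.02      ]
 [ 0.43668812  0.22033678  0.02      ]
 [ 0.50128613 -0.14239087  0.02      ]
 [ 0.42736744 -0.13940245  0.02      ]]
c [0.46920003 0.03877738 0.02      ] -0.027116058181473036 0.3594802226173739
jar [0.47338391 0.16408701 0.089     ] pad [0.47265691 0.1662305 ]
loupe [0.47198747 0.08163286 0.055     ] pad [0.47035233 0.08126175]
case [ 4.66281921e-01 -6.65396810e-05  5.70000000e-02] pad [ 0.46804774 -0.003707  ]
padl [ 0.46743432 -0.0851027   0.095     ] pad [ 0.46574316 -0.08867575]
```

send_rows:
  steps: [1,0,0,0,-7.5,1,0,0,0,-7.5,1,0,0,0,-7.5,1,0,0,0,-7.5,1,0,0,0,-7.5,1,0,0,0,-7.5,1,0,0,0,-7.5,1,0,0,0,-7.5,1,0,0,0,-7.5]
  newtons: 40

```text
clock: 1.1
position: [0.204, -0.5374, 0.1983]
ee_rot: [-0.0, 0.716, 0.698, 0.0]
contact_force: [-0.5, 0.7, -0.3]
width: 0.0851
gripper_force: 0.0
```

send_rows:
  steps: [1,4,2.2,0,0,1,4,2.2,0,0,1,4,2.2,0,0,1,4,2.2,0,0,1,4,2.2,0,0,1,4,2.2,0,0,1,4,2.2,0,0,1,4,2.2,0,0,1,4,2.2,0,0,1,4,2.2,0,0,1,4,2.2,0,0,1,4,2.2,0,0]

```text
clock: 2.3
position: [0.4829, -0.0639, 0.1985]
ee_rot: [0.0, 0.718, 0.697, 0.0]
contact_force: [1.7, -0.4, 0.6]
width: 0.0854
gripper_force: 0.0
```

send_rows:
  steps: [1,0,0,0,0,1,0,0,0,0,1,0,0,0,0,1,0,0,0,0]

```text
clock: 2.7
position: [0.4817, -0.0669, 0.1984]
ee_rot: [0.0, 0.718, 0.696, -0.0]
contact_force: [-0.5, -1.1, -0.3]
width: 0.085
gripper_force: 0.0
```

```bash
cat >> h.py <<'E'
from scipy.spatial.transform import Rotation as R
def pose():
    s=get_state();T=np.eye(4);T[:3,:3]=R.from_quat(s["ee_rot"],scalar_first=True).as_matrix();T[:3,3]=s["position"];return T
def go(x,y,z,yaw):
    "print turn, then shift in tool axes AFTER the turn (cm), tool y along rack x at yaw"
    T=pose();t=T[:3,:3];a=np.arctan2(t[1,1],t[0,1]);turn=-np.degrees(yaw-a)
    Rn=t@R.from_euler("z",turn,degrees=True).as_matrix()
    print("TCP",T[:3,3].round(4),"yaw",a.round(4),"tilt",t[2,2].round(5),"turn",turn.round(2),"shift cm",(Rn.T@(np.array([x,y,z])-T[:3,3])*100).round(2))
E
python3 - <<'E'
from h import *
go(.467,-.087,.2,-.027)
T=pose();d=get_image("wrist");W=T@d["mount"];np.save("W1.npy",W);print(W.round(3))
cv2.imwrite("pics/w1.png",d["color"][:,:,::-1])
E
```

```text
TCP [ 0.4817 -0.0669  0.1984] yaw -0.0318 tilt -1.0 turn -0.28 shift cm [-2.05 -1.41 -0.15]
[[ 0.999 -0.031 -0.01   0.483]
 [-0.033 -0.949 -0.313  0.012]
 [ 0.     0.313 -0.95   0.373]
 [ 0.     0.     0.     1.   ]]
```

View pics/w1.png

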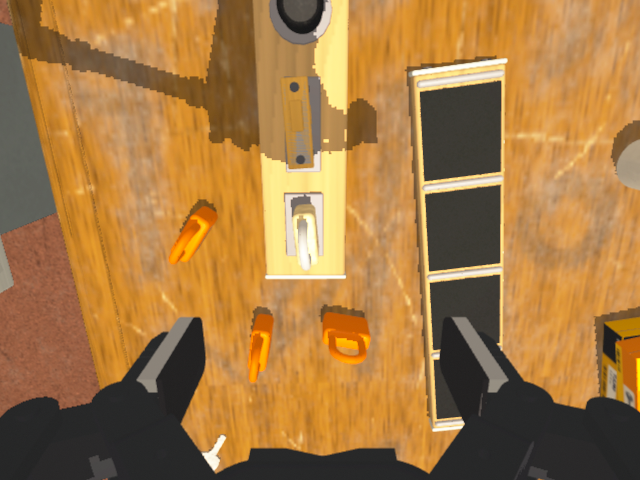

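The wrist view (image up = +y) shows the case's top plate with corners (283,78), (306,77), (313,166) and (289,168). The padlock's pad is at (286,193)–(322,255), with the shackle at (303,205)–(306,265). Orange ones are at (347,337), (261,345) and (193,235).

Run:
```python
from h import *
d=get_image("wrist");W=np.load("W1.npy")
def q(n,p,z):
    P=ray(d,p,z,W);print(n,P.round(4).tolist(),P.mean(0).round(4))
    return P
P=q("case",[(283,78),(306,77),(313,166),(289,168)],.057)
for a,b in((0,3),(1,2)): v=P[a]-P[b];print(np.arctan2(-v[0],v[1]),np.linalg.norm(v))
q("casepadR",[(320,77),(320,170)],.025)
q("ppad",[(285,193),(322,193),(323,255),(287,255)],.025)
q("shackle",[(301,207),(307,266)],.095)
q("rackend",[(266,278),(346,278)],.02)
q("rackR",[(348,0),(345,275)],.02)
q("rackL",[(254,0),(266,275)],.02)
q("orange",[(325,318),(369,318)],.0);q("bays",[(457,130),(464,223)],.02)
c=d["color"][60:280,230:370];cv2.imwrite("pics/w1c.png",cv2.resize(c,None,fx=2.7,fy=2.7,interpolation=2)[:,:,::-1])
```

```text
case [[0.456, 0.0314, 0.057], [0.4726, 0.0315, 0.057], [0.4751, -0.0319, 0.057], [0.4566, -0.0329, 0.057]] [ 0.4651 -0.0005  0.057 ]
0.009118409400562487 0.06426403575265875
0.03947320178614077 0.06351889824523174
casepadR [[0.4825, 0.0331, 0.025], [0.48, -0.04, 0.025]] [ 0.4812 -0.0034  0.025 ]
ppad [[0.4492, -0.0587, 0.025], [0.481, -0.0597, 0.025], [0.4801, -0.1165, 0.025], [0.4476, -0.1155, 0.025]] [ 0.4645 -0.0876  0.025 ]
shackle [[0.4666, -0.0546, 0.095], [0.4688, -0.0987, 0.095]] [ 0.4677 -0.0767  0.095 ]
rackend [[0.4261, -0.1395, 0.02], [0.5008, -0.1419, 0.02]] [ 0.4634 -0.1407  0.02  ]
rackR [[0.5056, 0.0871, 0.02], [0.4999, -0.1389, 0.02]] [ 0.5027 -0.0259  0.02  ]
rackL [[0.4343, 0.0894, 0.02], [0.4264, -0.1365, 0.02]] [ 0.4303 -0.0235  0.02  ]
orange [[0.4797, -0.1943, 0.0], [0.5245, -0.1958, 0.0]] [ 0.5021 -0.195   0.    ]
bays [[0.5949, -0.0113, 0.02], [0.6068, -0.0921, 0.02]] [ 0.6009 -0.0517  0.02  ]
```

View pics/w1c.png

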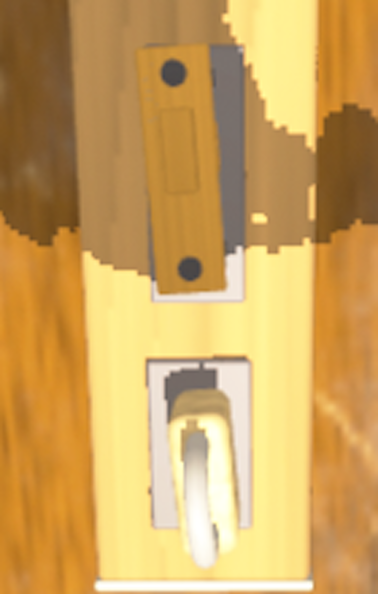

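The closer crop gives the case's hole line as (173,72)→(190,268). The padlock body's right edge is (229,395)→(238,540) and its left edge (173,400)→(183,540); the shackle is (195,430)→(205,560).

Run:
```python
from h import *
d=get_image("wrist");W=np.load("W1.npy")
f=lambda p:np.array(p,float)/2.7+[229.7,59.7]
for n,ps,z in(("holes",((173,72),(190,268)),.057),("caseL",((137,47),(157,295)),.057),("caseR",((210,44),(227,290)),.057),("plR",((229,395),(238,540)),.061),("plL",((173,400),(183,540)),.061),("shk",((195,430),(205,560)),.095)):
    P=ray(d,[f(p) for p in ps],z,W);v=P[0]-P[1];print(n,P.round(4).tolist(),P.mean(0).round(4),"yaw",np.arctan2(-v[0],v[1]).round(3))
go(.467,-.0855,.1,.03)
```

```text
holes [[0.4635, 0.0255, 0.057], [0.4654, -0.0263, 0.057]] [ 4.645e-01 -4.000e-04  5.700e-02] yaw 0.038
caseL [[0.4543, 0.0321, 0.057], [0.4557, -0.0336, 0.057]] [ 0.455  -0.0007  0.057 ] yaw 0.022
caseR [[0.4736, 0.0322, 0.057], [0.4756, -0.0328, 0.057]] [ 4.746e-01 -3.000e-04  5.700e-02] yaw 0.03
plR [[0.4751, -0.0623, 0.061], [0.4761, -0.1071, 0.061]] [ 0.4756 -0.0847  0.061 ] yaw 0.022
plL [[0.4589, -0.0633, 0.061], [0.4596, -0.1066, 0.061]] [ 0.4592 -0.0849  0.061 ] yaw 0.015
shk [[0.4669, -0.0632, 0.095], [0.4678, -0.0996, 0.095]] [ 0.4673 -0.0814  0.095 ] yaw 0.026
TCP [ 0.4819 -0.0668  0.1986] yaw -0.032 tilt -1.0 turn -3.55 shift cm [-1.83 -1.55  9.86]
```

send_rows:
  steps: [1,0,0,0,-3.3,1,-1.8,-1.5,0,0,1,0,0,4,0,1,0,0,3,0,1,0,0,0,0,1,0,0,0,0,1,0,0,0,0]

```text
clock: 3.55
position: [0.4692, -0.0848, 0.1302]
ee_rot: [0.002, 0.697, 0.717, 0.001]
contact_force: [-0.1, -0.6, -0.6]
width: 0.0854
gripper_force: 0.0
```

Run:
```python
from h import *
go(.4675,-.085,.033,.02)
```

```text
TCP [ 0.4692 -0.0848  0.1302] yaw 0.0273 tilt -0.99999 turn 0.42 shift cm [-0.01 -0.2   9.71]
```

send_rows:
  steps: [1,0,-0.2,3,0.4,1,0,0,3,0,1,0,0,2,0,1,0,0,1.7,0,1,0,0,0,0,1,0,0,0,0]

```text
clock: 4.15
position: [0.4671, -0.0846, 0.0327]
ee_rot: [0.001, 0.7, 0.714, 0.0]
contact_force: [0.6, -0.5, -0.1]
width: 0.0855
gripper_force: 0.0
```

send_rows:
  steps: [-1,0,0,0,0,-1,0,0,0,0,-1,0,0,0,0,-1,0,0,0,0,-1,0,0,0,0,-1,0,0,0,0,-1,0,0,0,0,-1,0,0,0,0,-1,0,0,0,0,-1,0,0,0,0]

```text
clock: 5.15
position: [0.4662, -0.0843, 0.0317]
ee_rot: [0.0, 0.7, 0.714, 0.0]
contact_force: [0.8, 1.0, 2.4]
width: 0.0062
gripper_force: 39.1
```

Run:
```python
from h import *
go(.4675,-.085,.033,.02);s=get_state();print(s["width"],s["gripper_force"],s["contact_force"])
d=get_image("wrist");cv2.imwrite("pics/w2.png",d["color"][:,:,::-1])
```

```text
TCP [ 0.4662 -0.0843  0.0317] yaw 0.0207 tilt -1.0 turn 0.04 shift cm [-0.08  0.13 -0.13]
0.006203348306639204 39.07541192338613 [0.84536578 1.0124884  2.36638049]
```

View pics/w2.png

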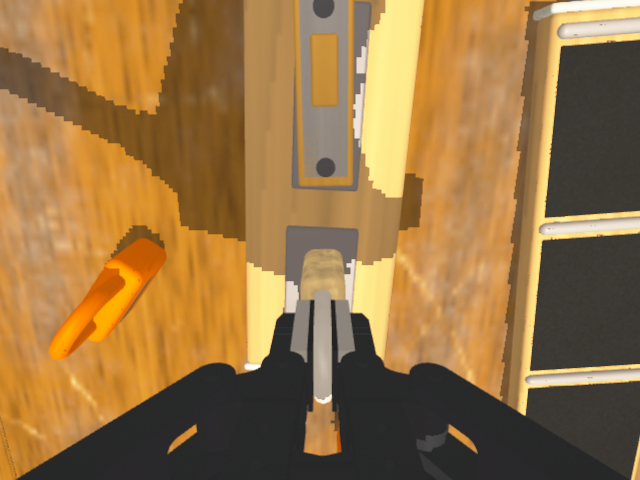

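The width reads 6 mm, which would be the shackle and not the 18 mm body. I check from the side before lifting.

Run:
```python
from h import *
d=get_image("scene");u,v=proj(d,[[.467,-.085,.05]])[0];print(u,v)
u,v=int(u),int(v);c=d["color"][max(0,v-75):v+75,u-100:u+100];cv2.imwrite("pics/s1.png",cv2.resize(c,None,fx=4,fy=4,interpolation=2)[:,:,::-1])
```

```text
396.39413413451956 233.44120757683473
```

View pics/s1.png

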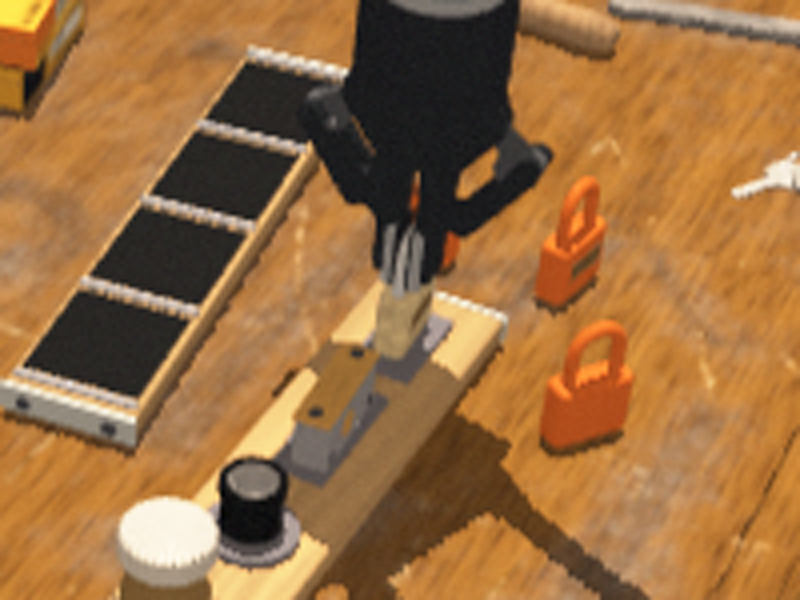

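Run:
```python
from h import *
d=get_image("wrist");T=pose();W=T@d["mount"];print(d["mount"].round(4))
for z in(0,-.0187,-.03,-.045):
  P=[(T@[a,b,z,1])[:3] for a,b in((0,0),(.011,.0031),(.011,-.0031),(.011,.009),(.011,-.009))]
  print(z,proj(d,P,W).round().tolist())
for z in (.025,.061,.095): print(z,proj(d,[[.4585,-.0625,z],[.4765,-.0625,z],[.467,-.0625,z]],W).round().tolist())
print(proj(get_image("scene"),[T[:3,3],(T@[.011,0,0,1])[:3],(T@[.011,0,-.0187,1])[:3],[.467,-.0625,.061],[.467,-.0625,.025]])-[296,158])
```

```text
[[-7.000e-04 -9.499e-01 -3.125e-01  7.930e-02]
 [ 1.000e+00 -9.000e-04  3.000e-04 -9.000e-04]
 [-5.000e-04 -3.125e-01  9.499e-01 -1.743e-01]
 [ 0.000e+00  0.000e+00  0.000e+00  1.000e+00]]
0 [[324.0, 285.0], [331.0, 263.0], [317.0, 263.0], [344.0, 263.0], [304.0, 263.0]]
-0.0187 [[324.0, 303.0], [332.0, 279.0], [317.0, 279.0], [346.0, 279.0], [302.0, 279.0]]
-0.03 [[324.0, 316.0], [332.0, 291.0], [316.0, 291.0], [348.0, 291.0], [301.0, 291.0]]
-0.045 [[325.0, 337.0], [333.0, 309.0], [316.0, 309.0], [350.0, 309.0], [299.0, 309.0]]
0.025 [[308.0, 235.0], [347.0, 236.0], [327.0, 236.0]]
0.061 [[305.0, 264.0], [353.0, 265.0], [328.0, 264.0]]
0.095 [[301.0, 306.0], [361.0, 307.0], [329.0, 306.0]]
[[99.78210793 82.7472953 ]
 [97.76176173 85.62629667]
 [98.62105148 78.48317558]
 [96.49365883 76.98043591]
 [94.8844862  90.79507987]]
```

The picture shows that the real fingertips are about 30 mm higher than the reported TCP, so they closed on the shackle above the body. The wrist view's finger rows (about 320 open, where 273 was expected) agree. I will reopen, go 25 mm lower and regrip.

send_rows:
  steps: [1,0,0,0,0,1,0,0,0,0,1,0,0,0,0,1,0,0,0,0,1,0,0,0,0,1,0,0,0,0,1,0,0,0,0,1,0,0,0,0,1,0,0,1,0,1,0,0,0.8,0,1,0,0,0.7,0,1,0,0,0,0]

```text
clock: 6.55
position: [0.4646, -0.0838, 0.0051]
ee_rot: [-0.001, 0.7, 0.714, -0.001]
contact_force: [-0.2, 0.3, 0.0]
width: 0.0852
gripper_force: 0.0
```

send_rows:
  steps: [0,0,0,0,0,-0.4,0,0,0,0,-1,0,0,0,0,-1,0,0,0,0,-1,0,0,0,0,-1,0,0,0,0,-1,0,0,0,0,-1,0,0,0,0,-1,0,0,0,0,-1,0,0,0,0]

```text
clock: 7.55
position: [0.4662, -0.0843, 0.0069]
ee_rot: [0.0, 0.7, 0.714, 0.0]
contact_force: [0.4, -0.2, 5.3]
width: 0.0171
gripper_force: 41.6
```

Run:
```python
from h import *
go(.4675,-.085,.005,.02);s=get_state();print(s["width"],s["gripper_force"],s["contact_force"],s["moment"])
d=get_image("scene");c=d["color"][158:308,296:496];w=get_image("wrist")["color"]
a=cv2.resize(c,None,fx=2,fy=2,interpolation=2);b=cv2.resize(w,(400,300));cv2.imwrite("pics/s2.png",np.hstack([a,b])[:,:,::-1])
```

```text
TCP [ 0.4662 -0.0843  0.0069] yaw 0.0207 tilt -1.0 turn 0.04 shift cm [-0.07  0.13  0.19]
0.017104780769513307 41.5634286403656 [ 0.38806738 -0.15134541  5.32653482] [-0.02425617  0.09393366 -0.00097773]
```

View pics/s2.png

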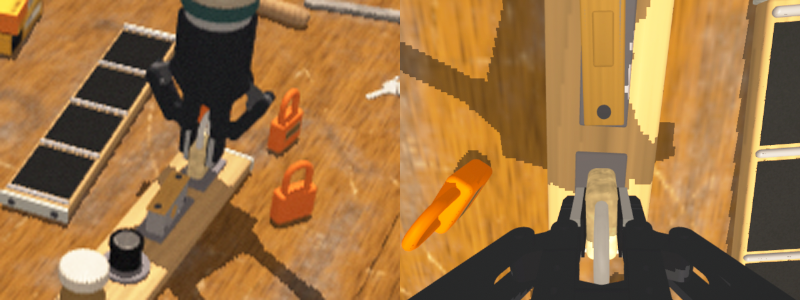

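Width 17 mm: the body is gripped. Lifting.

send_rows:
  steps: [-1,0,0,-1,0,-1,0,0,-3,0,-1,0,0,-3,-4.4,-1,0,0,0,0,-1,0,0,0,0]

```text
clock: 8.15
position: [0.4656, -0.0841, 0.0767]
ee_rot: [0.0, 0.672, 0.74, 0.0]
contact_force: [-0.0, 0.0, -2.7]
width: 0.0172
gripper_force: 40.7
```

Run:
```python
from h import *
go(.6005,-.012,.0025,.097);s=get_state();print(s["width"],s["contact_force"])
```

```text
TCP [ 0.4656 -0.0841  0.0767] yaw 0.0968 tilt -1.0 turn -0.01 shift cm [ 5.88 14.12  7.43]
0.017167409306907886 [-2.90064915e-02  6.81620508e-04 -2.65351553e+00]
```

send_rows:
  steps: [-1,1.2,2.8,0,0,-1,1.2,2.8,0,0,-1,1.2,2.8,0,0,-1,1.2,2.8,0,0,-1,1.1,2.9,0,0,-1,0,0,2.5,0,-1,0,0,2.5,0,-1,0,0,0,0,-1,0,0,0,0]

```text
clock: 9.05
position: [0.5989, -0.0116, 0.0249]
ee_rot: [-0.002, 0.672, 0.741, -0.001]
contact_force: [-0.3, -0.4, -1.4]
width: 0.0176
gripper_force: 40.5
```

Run:
```python
from h import *
go(.6005,-.012,.0025,.097);s=get_state();print(s["width"],s["contact_force"])
```

```text
TCP [ 0.5989 -0.0116  0.0249] yaw 0.0971 tilt -0.99999 turn 0.01 shift cm [-0.06  0.16  2.24]
0.017602152369228508 [-0.2659609  -0.39585831 -1.41290021]
```

send_rows:
  steps: [-1,0,0.1,1,0,-1,0,0,0.7,0,-1,0,0,0.3,0,-1,0,0,0.2,0,-1,0,0,0,0,-1,0,0,0,0]

```text
clock: 9.65
position: [0.6016, -0.0117, 0.0048]
ee_rot: [0.0, 0.672, 0.741, 0.0]
contact_force: [-0.0, -0.0, -2.1]
width: 0.0168
gripper_force: 40.6
```

send_rows:
  steps: [-1,0,0,0.1,0,-1,0,0,0.1,0,-1,0,0,0,0]

```text
clock: 9.95
position: [0.6013, -0.0117, 0.0025]
ee_rot: [0.0, 0.672, 0.741, -0.0]
contact_force: [0.0, -0.2, -1.9]
width: 0.017
gripper_force: 40.6
```

send_rows:
  steps: [-1,0,0,0.1,0,-1,0,0,0,0]

```text
clock: 10.15
position: [0.6015, -0.0116, 0.0019]
ee_rot: [0.0, 0.672, 0.741, 0.0]
contact_force: [-0.8, 0.5, 1.0]
width: 0.0169
gripper_force: 40.9
```

send_rows:
  steps: [-0.4,0,0,0,0,0,0,0,0,0,0.5,0,0,0,0,1,0,0,0,0,1,0,0,0,0,1,0,0,0,0,1,0,0,-2,0,1,0,0,-4,0,1,0,0,-4,0,1,0,0,0,0,1,0,0,0,0]

```text
clock: 11.25
position: [0.602, -0.0117, 0.1025]
ee_rot: [0.001, 0.672, 0.741, 0.001]
contact_force: [0.4, 0.6, -0.3]
width: 0.0857
gripper_force: 0.0
```

Run:
```python
from h import *
go(.465,-.0005,.1,.03)
```

```text
TCP [ 0.602  -0.0117  0.1025] yaw 0.0975 tilt -1.0 turn 3.87 shift cm [  1.53 -13.66   0.22]
```

send_rows:
  steps: [1,0,0,0,3.8,1,0.3,-3,0,0,1,0.4,-3.5,0,0,1,0.4,-3.5,0,0,1,0.4,-3.6,0,0,1,0,0,2,0,1,0,0,2,0,1,0,0,0,0,1,0,0,0,0]

```text
clock: 12.15
position: [0.464, -0.0008, 0.0606]
ee_rot: [-0.001, 0.696, 0.718, -0.001]
contact_force: [1.3, 0.2, -0.4]
width: 0.0853
gripper_force: 0.0
```

Run:
```python
from h import *
go(.465,-.0005,.003,.03)
d=get_image("scene");c=d["color"][158:308,256:456];w=get_image("wrist")["color"]
a=cv2.resize(c,None,fx=2,fy=2,interpolation=2);b=cv2.resize(w,(400,300));cv2.imwrite("pics/s3.png",np.hstack([a,b])[:,:,::-1])
```

```text
TCP [ 0.464  -0.0008  0.0606] yaw 0.0312 tilt -1.0 turn 0.07 shift cm [0.02 0.12 5.76]
```

View pics/s3.png

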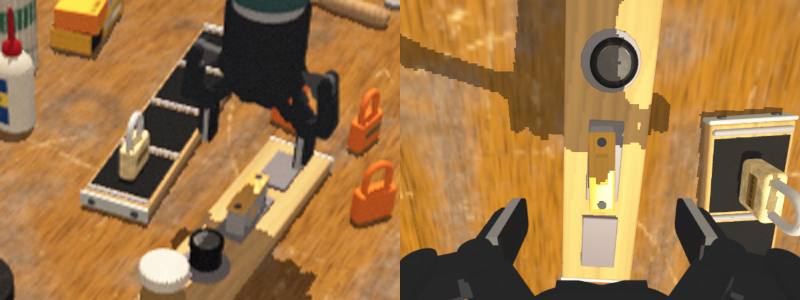

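The padlock stands upright in the left bay. Next the case.

send_rows:
  steps: [1,0,0.1,2,0,1,0,0,2,0,1,0,0,1.3,0,1,0,0,0.7,0,1,0,0,0,0,0,0,0,0,0,-0.4,0,0,0,0,-1,0,0,0,0,-1,0,0,0,0,-1,0,0,0,0,-1,0,0,0,0,-1,0,0,0,0]

```text
clock: 13.45
position: [0.466, -0.0009, 0.0018]
ee_rot: [0.0, 0.696, 0.718, -0.0]
contact_force: [-0.6, -0.3, 4.3]
width: 0.0185
gripper_force: 39.1
```

send_rows:
  steps: [-1,0,0,0,0,-1,0,0,0,0]

```text
clock: 13.65
position: [0.466, -0.0009, 0.0018]
ee_rot: [0.0, 0.696, 0.718, -0.0]
contact_force: [-1.7, 0.2, 5.9]
width: 0.0186
gripper_force: 39.1
```

send_rows:
  steps: [-1,0,0,-1,0,-1,0,0,-3,0,-1,0,0,-3,-3.8,-1,0,0,0,0,-1,0,0,0,0]

```text
clock: 14.15
position: [0.4661, -0.0009, 0.0717]
ee_rot: [0.0, 0.672, 0.74, 0.0]
contact_force: [-0.2, 0.7, -2.3]
width: 0.0189
gripper_force: 39.8
```

Run:
```python
from h import *
go(.609,-.097,-.004,.097)
```

```text
TCP [ 0.4661 -0.0009  0.0717] yaw 0.0967 tilt -1.0 turn -0.02 shift cm [-10.95  13.28   7.59]
```

send_rows:
  steps: [-1,-2.2,2.2,0,0,-1,-2.2,2.2,0,0,-1,-2.2,2.2,0,0,-1,-2.2,2.2,0,0,-1,-2.1,2.2,0,0,-1,0,2.3,0,0,-1,0,0,2.5,0,-1,0,0,2.5,0,-1,0,0,0,0,-1,0,0,0,0]

```text
clock: 15.15
position: [0.6076, -0.096, 0.0198]
ee_rot: [-0.002, 0.672, 0.741, -0.001]
contact_force: [0.2, -0.6, -2.1]
width: 0.0191
gripper_force: 39.8
```

Run:
```python
from h import *
go(.609,-.097,-.002,.097)
```

```text
TCP [ 0.6076 -0.096   0.0198] yaw 0.0972 tilt -0.99999 turn 0.01 shift cm [-0.12  0.14  2.18]
```

send_rows:
  steps: [-1,-0.1,0,1,0,-1,0,0,0.7,0,-1,0,0,0.3,0,-1,0,0,0,0,-1,0,0,0,0]

```text
clock: 15.65
position: [0.6093, -0.0974, 0.0018]
ee_rot: [0.0, 0.672, 0.741, 0.0]
contact_force: [0.6, -0.2, -2.7]
width: 0.0187
gripper_force: 39.8
```

send_rows:
  steps: [-1,0,0,0.1,0,-1,0,0,0,0]

```text
clock: 15.85
position: [0.6092, -0.0974, 0.0007]
ee_rot: [0.0, 0.672, 0.741, 0.0]
contact_force: [0.2, -0.0, -3.0]
width: 0.0188
gripper_force: 39.8
```

send_rows:
  steps: [-1,0,0,0.1,0,-1,0,0,0,0]

```text
clock: 16.05
position: [0.609, -0.0974, -0.0005]
ee_rot: [0.0, 0.672, 0.741, -0.0]
contact_force: [0.1, 0.1, -2.0]
width: 0.0185
gripper_force: 39.8
```

send_rows:
  steps: [-1,0,0,0.1,0,-1,0,0,0.05,0,-1,0,0,0,0]

```text
clock: 16.35
position: [0.609, -0.0974, -0.0021]
ee_rot: [-0.0, 0.672, 0.741, -0.0]
contact_force: [-0.4, 0.6, -1.5]
width: 0.0186
gripper_force: 39.8
```

send_rows:
  steps: [-1,0,0,0.1,0,-1,0,0,0,0]

```text
clock: 16.55
position: [0.6091, -0.0974, -0.003]
ee_rot: [0.0, 0.672, 0.741, 0.0]
contact_force: [-0.3, 0.6, -1.6]
width: 0.0189
gripper_force: 39.8
```

send_rows:
  steps: [-1,0,0,0.08,0,-1,0,0,0,0]

```text
clock: 16.75
position: [0.6091, -0.0974, -0.0032]
ee_rot: [0.0, 0.672, 0.741, 0.0]
contact_force: [-2.0, 0.0, 4.5]
width: 0.0189
gripper_force: 40.1
```

Contact. Release, lift, then go to the loupe (~(0.471,0.0815)).

send_rows:
  steps: [-0.4,0,0,0,0,0,0,0,0,0,0.5,0,0,0,0,1,0,0,0,0,1,0,0,0,0,1,0,0,0,0,1,0,0,-2,0,1,0,0,-4,0,1,0,0,-5,0,1,0,0,0,3.8,1,0,0,0,0]

```text
clock: 17.85
position: [0.6101, -0.0976, 0.1081]
ee_rot: [0.002, 0.696, 0.718, 0.001]
contact_force: [-1.0, 0.5, -0.1]
width: 0.0853
gripper_force: 0.0
```

Run:
```python
from h import *
go(.471,.0815,.1,.03)
```

```text
TCP [ 0.6101 -0.0976  0.1081] yaw 0.0313 tilt -0.99999 turn 0.07 shift cm [ 18.32 -13.37   0.74]
```

send_rows:
  steps: [1,3.6,-2.6,0,0,1,3.6,-2.6,0,0,1,3.6,-2.6,0,0,1,3.6,-2.6,0,0,1,3.7,-2.8,0,0,1,0,0,2,0,1,0,0,2,0,1,0,0,0,0,1,0,0,0,0]

```text
clock: 18.75
position: [0.4706, 0.0793, 0.0654]
ee_rot: [-0.001, 0.696, 0.718, -0.001]
contact_force: [0.3, -0.1, 1.1]
width: 0.0853
gripper_force: 0.0
```

Run:
```python
from h import *
go(.471,.0815,-.003,.03)
d=get_image("scene");c=d["color"][158:358,256:456];w=get_image("wrist")["color"]
a=cv2.resize(c,(300,300),interpolation=2);b=cv2.resize(w,(400,300));cv2.imwrite("pics/s4.png",np.hstack([a,b])[:,:,::-1])
```

```text
TCP [0.4706 0.0793 0.0654] yaw 0.0319 tilt -1.0 turn 0.11 shift cm [0.22 0.06 6.84]
```

View pics/s4.png

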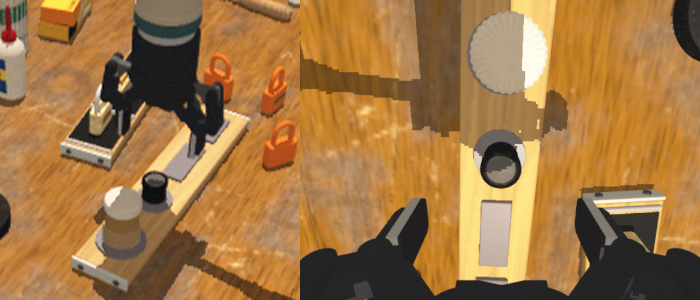

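The loupe is at wrist pixel (320,262) (top ring centre about (322,268)) and the jar lid at (334,84), full resolution. Quick position check.

Run:
```python
from h import *
T=pose();d=get_image("wrist");W=T@d["mount"]
print(ray(d,[(319,270)],.055,W),ray(d,[(334,84)],.089,W))
```

```text
[[0.46960341 0.08176252 0.055     ]] [[0.47266607 0.16535785 0.089     ]]
```

Agrees with the first estimate. Grasp the loupe.

send_rows:
  steps: [1,0.2,0,2,0,1,0,0,2,0,1,0,0,1.8,0,1,0,0,0.9,0,1,0,0,0,0,0.3,0,0,0,0,0,0,0,0,0,-0.4,0,0,0,0,-1,0,0,0,0,-1,0,0,0,0,-1,0,0,0,0,-1,0,0,0,0]
  newtons: 25

```text
clock: 20.1
position: [0.472, 0.0814, -0.0]
ee_rot: [0.001, 0.696, 0.718, 0.0]
contact_force: [-1.0, 0.9, 6.0]
width: 0.032
gripper_force: 24.7
```

send_rows:
  steps: [-1,0,0,0,0,-1,0,0,0,0]

```text
clock: 20.3
position: [0.472, 0.0814, -0.0]
ee_rot: [0.001, 0.696, 0.718, 0.0]
contact_force: [-0.5, 0.2, 6.1]
width: 0.032
gripper_force: 24.7
```

send_rows:
  steps: [-1,0,0,-1,0,-1,0,0,-3,0,-1,0,0,-4,-3.8,-1,0,0,0,0,-1,0,0,0,0]

```text
clock: 20.8
position: [0.472, 0.0815, 0.0803]
ee_rot: [0.001, 0.672, 0.741, 0.001]
contact_force: [-1.1, -0.5, -1.1]
width: 0.0319
gripper_force: 25.0
```

Run:
```python
from h import *
go(.617,-.1815,-.003,.097);print(get_state()["width"])
```

```text
TCP [0.472  0.0815 0.0803] yaw 0.0972 tilt -1.0 turn 0.01 shift cm [-27.57  11.86   8.37]
0.031917918967030307
```

send_rows:
  steps: [-1,-4,0,0,0,-1,-4,0.8,0,0,-1,-4,1.5,0,0,-1,-4,2,0,0,-1,-4,2.5,0,0,-1,-4,2.5,0,0,-1,-3.5,2.6,0,0,-1,0,0,2.5,0,-1,0,0,3,0,-1,0,0,0,0,-1,0,0,0,0]

```text
clock: 21.9
position: [0.6153, -0.1802, 0.0228]
ee_rot: [-0.002, 0.672, 0.741, -0.001]
contact_force: [-0.8, 0.2, -0.4]
width: 0.0322
gripper_force: 25.0
```

Run:
```python
from h import *
go(.617,-.1815,-.003,.097);print(get_state()["width"])
```

```text
TCP [ 0.6153 -0.1802  0.0228] yaw 0.0974 tilt -0.99999 turn 0.02 shift cm [-0.15  0.16  2.58]
0.03219510943565049
```

Expected rest is at about z = -0.005.

send_rows:
  steps: [-1,-0.1,0.1,1,0,-1,0,0,1,0,-1,0,0,0.3,0,-1,0,0,0,0,-1,0,0,0,0]

```text
clock: 22.4
position: [0.6179, -0.1816, 0.0015]
ee_rot: [0.0, 0.672, 0.741, 0.0]
contact_force: [-0.5, -1.3, -0.5]
width: 0.0319
gripper_force: 25.0
```

send_rows:
  steps: [-1,0,0,0.1,0,-1,0,0,0.1,0,-1,0,0,0,0]

```text
clock: 22.7
position: [0.6177, -0.1816, -0.0007]
ee_rot: [0.0, 0.672, 0.741, -0.0]
contact_force: [-0.6, -0.3, -1.0]
width: 0.0318
gripper_force: 25.0
```

send_rows:
  steps: [-1,0,0,0.1,0,-1,0,0,0,0]

```text
clock: 22.9
position: [0.6176, -0.1816, -0.0019]
ee_rot: [-0.0, 0.672, 0.741, -0.0]
contact_force: [0.7, 0.1, -0.4]
width: 0.0322
gripper_force: 25.0
```

send_rows:
  steps: [-1,0,0,0.08,0,-1,0,0,0,0]

```text
clock: 23.1
position: [0.6177, -0.1816, -0.0027]
ee_rot: [-0.0, 0.672, 0.741, -0.0]
contact_force: [0.6, 0.1, 0.1]
width: 0.0321
gripper_force: 25.0
```

send_rows:
  steps: [-1,0,0,0.1,0,-1,0,0,0,0]

```text
clock: 23.3
position: [0.6176, -0.1816, -0.0038]
ee_rot: [-0.0, 0.672, 0.741, -0.0]
contact_force: [-0.1, 0.5, 0.1]
width: 0.0316
gripper_force: 25.0
```

send_rows:
  steps: [-1,0,0,0.1,0,-1,0,0,0,0]

```text
clock: 23.5
position: [0.6176, -0.1816, -0.0048]
ee_rot: [-0.0, 0.672, 0.741, -0.0]
contact_force: [0.3, 0.1, 0.3]
width: 0.0323
gripper_force: 25.0
```

send_rows:
  steps: [-1,0,0,0.07,0,-1,0,0,0,0]

```text
clock: 23.7
position: [0.6177, -0.1816, -0.005]
ee_rot: [0.0, 0.672, 0.741, -0.0]
contact_force: [-0.6, 0.3, 2.2]
width: 0.0319
gripper_force: 25.2
```

Contact. Release, then on to the jar at (0.473, 0.165).

send_rows:
  steps: [0,0,0,0,0,0.5,0,0,0,0,1,0,0,0,0,1,0,0,0,0,1,0,0,0,0,1,0,0,-2,0,1,0,0,-4,0,1,0,0,-5,0,1,0,0,-2,3.8,1,0,0,0,0,1,0,0,0,0]

```text
clock: 24.8
position: [0.6174, -0.1814, 0.1244]
ee_rot: [-0.0, 0.696, 0.718, -0.0]
contact_force: [-0.4, -0.2, -0.8]
width: 0.0856
gripper_force: 0.0
```

Run:
```python
from h import *
go(.473,.165,.1,.03)
```

```text
TCP [ 0.6174 -0.1814  0.1244] yaw 0.0321 tilt -1.0 turn 0.12 shift cm [ 35.06 -13.39   2.45]
```

send_rows:
  steps: [1,4.3,-1.7,0,0,1,4.4,-1.7,0,0,1,4.4,-1.7,0,0,1,4.4,-1.7,0,0,1,4.4,-1.7,0,0,1,4.4,-1.7,0,0,1,4.4,-1.7,0,0,1,4.3,-1.5,0,0,1,0,0,3,0,1,0,0,0,0,1,0,0,0,0,1,0,0,0,0]

```text
clock: 26.0
position: [0.4734, 0.1633, 0.0947]
ee_rot: [0.0, 0.696, 0.718, -0.0]
contact_force: [1.1, 0.5, 0.8]
width: 0.0852
gripper_force: 0.0
```

Run:
```python
from h import *
go(.473,.165,.010,.03)
```

```text
TCP [0.4734 0.1633 0.0947] yaw 0.0301 tilt -1.0 turn 0.01 shift cm [ 0.17 -0.03  8.47]
```

send_rows:
  steps: [1,0.1,0,2.5,0,1,0,0,2.5,0,1,0,0,2.2,0,1,0,0,1.2,0,1,0,0,0,0,0.4,0,0,0,0,0,0,0,0,0,-1,0,0,0,0,-1,0,0,0,0,-1,0,0,0,0,-1,0,0,0,0,-1,0,0,0,0]
  newtons: 35

```text
clock: 27.2
position: [0.474, 0.1651, 0.0119]
ee_rot: [0.001, 0.696, 0.718, 0.001]
contact_force: [0.0, -2.0, 5.8]
width: 0.0456
gripper_force: 35.6
```

send_rows:
  steps: [-1,0,0,0,0,-1,0,0,-1,0,-1,0,0,-3,0,-1,0,0,-4,0,-1,0,0,-2,-3.9,-1,0,0,0,0,-1,0,0,0,0]

```text
clock: 27.9
position: [0.4724, 0.1651, 0.1107]
ee_rot: [0.0, 0.672, 0.741, 0.0]
contact_force: [0.6, -0.1, -0.9]
width: 0.0449
gripper_force: 36.2
```

Run:
```python
from h import *
go(.6255,-.266,.005,.097)
d=get_image("scene");c=d["color"][158:358,256:456];w=get_image("wrist")["color"]
a=cv2.resize(c,(300,300),interpolation=2);b=cv2.resize(w,(400,300));cv2.imwrite("pics/s5.png",np.hstack([a,b])[:,:,::-1])
```

```text
TCP [0.4724 0.1651 0.1107] yaw 0.0983 tilt -1.0 turn 0.07 shift cm [-44.39  11.06  10.57]
```

View pics/s5.png

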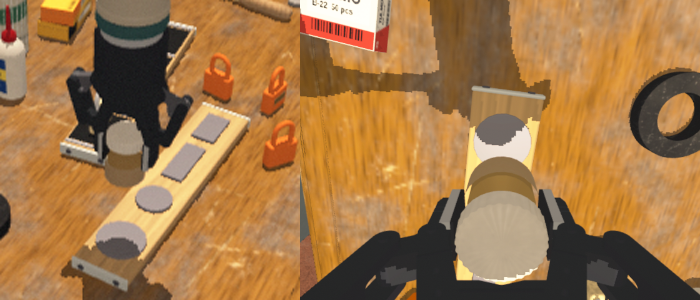

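The jar is held upright. Carry it to the rightmost bay.

send_rows:
  steps: [-1,-4,0,0,0,-1,-4.4,0.4,0,0,-1,-4.5,0.8,0,0,-1,-4.5,1,0,0,-1,-4.5,1.2,0,0,-1,-4.5,1.5,0,0,-1,-4.5,1.5,0,0,-1,-4.5,1.6,0,0,-1,-4.5,1.6,0,0,-1,-4.4,1.5,0,0,-1,0,0,0,0,-1,0,0,0,0]

```text
clock: 29.2
position: [0.626, -0.2651, 0.1079]
ee_rot: [-0.002, 0.672, 0.741, -0.0]
contact_force: [0.1, 0.6, -1.0]
width: 0.045
gripper_force: 36.2
```

Run:
```python
from h import *
go(.6255,-.266,.007,.097);print(get_state()["width"])
```

```text
TCP [ 0.626  -0.2651  0.1079] yaw 0.0969 tilt -0.99999 turn -0.01 shift cm [-0.11 -0.02 10.09]
0.045036797164444996
```

send_rows:
  steps: [-1,-0.1,0,3,0,-1,0,0,3,0,-1,0,0,2,0,-1,0,0,1,0,-1,0,0,0.5,0,-1,0,0,0,0,-1,0,0,0,0]

```text
clock: 29.9
position: [0.628, -0.2658, 0.0168]
ee_rot: [0.001, 0.671, 0.741, 0.0]
contact_force: [-0.1, 0.2, -1.2]
width: 0.0452
gripper_force: 36.2
```

send_rows:
  steps: [-1,0,0,0.2,0,-1,0,0,0,0]

```text
clock: 30.1
position: [0.6276, -0.266, 0.0145]
ee_rot: [0.001, 0.671, 0.741, 0.0]
contact_force: [0.1, -0.7, -0.7]
width: 0.0447
gripper_force: 36.2
```

send_rows:
  steps: [-1,0,0,0.1,0,-1,0,0,0,0]

```text
clock: 30.3
position: [0.6273, -0.2658, 0.0128]
ee_rot: [0.0, 0.671, 0.741, 0.0]
contact_force: [0.0, -0.4, -1.5]
width: 0.0452
gripper_force: 36.2
```

send_rows:
  steps: [-1,0,0,0.1,0,-1,0,0,0,0]

```text
clock: 30.5
position: [0.6272, -0.2657, 0.0115]
ee_rot: [-0.0, 0.671, 0.741, -0.0]
contact_force: [-0.2, -0.0, -1.8]
width: 0.045
gripper_force: 36.2
```

send_rows:
  steps: [-1,0,0,0.1,0,-1,0,0,0.1,0,-1,0,0,0.1,0,-1,0,0,0,0]

```text
clock: 30.9
position: [0.6271, -0.2657, 0.0084]
ee_rot: [-0.0, 0.671, 0.741, -0.0]
contact_force: [0.2, 0.2, -0.3]
width: 0.045
gripper_force: 36.2
```

send_rows:
  steps: [-1,0,0,0.1,0,-1,0,0,0,0]

```text
clock: 31.1
position: [0.6272, -0.2657, 0.0076]
ee_rot: [-0.0, 0.671, 0.741, -0.0]
contact_force: [0.7, -0.1, -1.7]
width: 0.0449
gripper_force: 36.2
```

send_rows:
  steps: [-1,0,0,0.1,0,-1,0,0,0,0]

```text
clock: 31.3
position: [0.6274, -0.2658, 0.007]
ee_rot: [0.0, 0.671, 0.741, 0.0]
contact_force: [-0.6, 0.2, 1.0]
width: 0.0449
gripper_force: 36.4
```

Contact. Release, rise and move aside (toward -x,-y, clear of the orange locks) for a final look.

send_rows:
  steps: [0.3,0,0,0,0,0.7,0,0,0,0,1,0,0,0,0,1,0,0,0,0,1,0,0,0,0,1,0,0,-2,0,1,0,0,-4,0,1,0,0,-5,0,1,0,0,-5,0,1,0,0,-2,0]

```text
clock: 32.3
position: [0.6297, -0.267, 0.1931]
ee_rot: [0.005, 0.671, 0.741, 0.001]
contact_force: [1.1, 0.2, -0.2]
width: 0.0857
gripper_force: 0.0
```

send_rows:
  steps: [1,-3,-4,0,0,1,-3,-4,0,0,1,-3,-4,0,0,1,-3,-4,0,0,1,-3,-4,0,0,1,-3,-4,0,0,1,0,0,0,0,1,0,0,0,0,1,0,0,0,0]

```text
clock: 33.2
position: [0.4069, -0.468, 0.1867]
ee_rot: [0.0, 0.671, 0.741, 0.0]
contact_force: [0.7, 0.7, 0.3]
width: 0.0857
gripper_force: 0.0
```

Run:
```python
from h import *
t=get_image("top")["color"][190:270,300:510];s=get_image("scene")["color"][140:300,280:480]
a=cv2.resize(t,(640,244),interpolation=2);b=cv2.resize(s,(640,512),interpolation=2)[:350]
cv2.imwrite("pics/f.png",np.vstack([a,b])[:,:,::-1])
```

```text
(no output)
```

View pics/f.png

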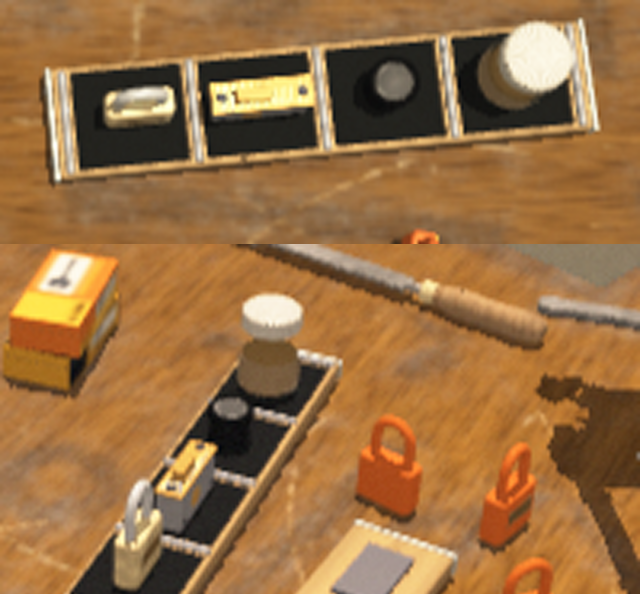

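All four stand upright in mirrored order. In the upper crop the padlock's shackle is at (142,98), the plate at (261,95), the loupe's top at (394,81) and the jar's lid at (538,57). I check the offsets.

Run:
```python
from h import *
d=get_image("top");a=.0968
Q=np.array([[np.cos(a),np.sin(a)],[-np.sin(a),np.cos(a)]])
for n,p,z in(("pad",(142,98),.09),("padbody",(139,106),.056),("case",(261,95),.052),("loupe",(394,81),.05),("jar",(538,57),.084)):
    P=ray(d,np.array(p)/3.048+[299.8,189.8],z)[0];print(n,P.round(4),(Q@(P[:2]-[.613,-.139])).round(4))
```

```text
pad [ 0.5998 -0.0176  0.09  ] [-0.0014  0.1222]
padbody [ 0.6009 -0.0174  0.056 ] [-0.0003  0.1222]
case [ 0.609  -0.0961  0.052 ] [0.0001 0.0431]
loupe [ 0.6187 -0.1823  0.05  ] [ 0.0015 -0.0436]
jar [ 0.6274 -0.2655  0.084 ] [ 0.0021 -0.1273]
```

```bash
python3 -c "
from rig import *
print(sign_off())"
```

```text
the job is handed in; nothing more can be done
None
```

The job is handed in, with no verdict returned: jar, loupe, cabinet lock and padlock all stand upright in their mirrored bays, each within about 6 mm of its bay's centre by the last top-camera check, and the oil bottle, tin and tape roll were not touched.

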